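# Find the heavy side of a mixer rotor and hold it down

### The arm

A 7-joint arm with a two-finger parallel gripper is mounted at the origin on the work surface. World frame = base frame: x ahead of the robot, y to its left, z up, the work surface at z = 0. Lengths are in m, angles in rad, forces in N, time in s.
With the tool pointing down it reaches from about 0.4 to 0.85 m from the base axis. Payload 10.4 kg.
Tool frame: the origin (TCP) lies at the very end of the fingers, on their centre line; the grasp point (between the pads) lies r.grasp_offset behind it (r.grasp_offset is the distance from the TCP to the grasp point, in m); z points along the fingers, y is the direction in which the jaws open and shut (so a half turn about z gives the same grasp; the last joint's range is limited). The gripper opens to 87 mm and grips with 3 to 60 N. Pads are 19 mm wide; open, the fingers measure 117 mm over their backs; the gripper's body (75 mm by 190 mm) begins 51 mm behind the grasp point.
Start: joints at [-1.295, 0.332, -0.065, 1.46, 0.022, 1.35, -0.088], TCP at [0.184, 0.597, 0.223] pointing down, gripper open.
Joint ranges: [-2.6, 2.6], [-0.5, 2.12], [-1.47, 1.34], [0.16, 2.42], [-1.27, 4.41], [0.06, 2.06], [-2.6, 2.6]. Speed limits (rad/s): [2.22, 2.22, 2.79, 2.79, 3.14, 3.14, 3.14].

### API

Orientations are given as a unit quaternion [x, y, z, w].
In Python, from bench import read_state, cams, job, r gives the robot as it stands. The module is installed in compiled form; this text tells all that it offers.
- The arm moves only by the tool arm_command, never from a script. Its argument "increments" is a list of rows, each an object of numbers: "gripper": the opening in per cent of the stroke, from 0 (shut) to 100 (fully open); "dx", "dy", "dz": the shift along the tool's x, y, z in m; "spin": the turn about the tool's z in degrees. In form: [{"gripper": .., "dx": .., "dy": .., "dz": .., "spin": ..}, ...]. A call has exactly 8 rows; each row shifts and turns the commanded pose from where the row before left it, along the tool's axes as they then stand; what a row does not reach is not made up. A row lasts 1/8 s, in which the tool goes at most 62.5 mm and 10.7 degrees, less where a joint would pass 70% of its speed; a pose out of reach is approached as far as the arm can. A call with a gripper value outside its range is refused whole. The fingers move at their own pace and stop on an object; "grip_force" is the grip in N (left out, the last holds). Time passes only in rows, so rows that do not move let the fingers close, or fill a call up. It gives the time, the measured TCP pose, the force and the opening at its end, in the units of the state.
- read_state(): the state, without advancing time (a new reading comes with each control period).
- cams.camera(name): name is "side" or "top"; returns the picture (420x560x3 uint8, red, green, blue); there is no depth.
- cams.camera_info(name): a dict with "K" (3x3 intrinsics, pixels), "rvec" (rotation vector, rad) and "tvec" (3), from world to camera coordinates, as OpenCV has them. Camera axes: x right, y down, z forward; pixel columns grow to the right and rows downward; lengths in m; the calibration is good to about 2 mm. A picture is of the moment at which its call begins. camera_info takes no time and is no camera call.
- job.close_job(): hands the job in, once; it reports no verdict.
The state is a dict: "time": time; "joint_positions": joint angles; "joint_vel": joint speeds; "joint_torque": joint torques, N m; "ee_pos": TCP position; "eef_rot": TCP orientation; "ft_force": force on the tool from outside, world axes, zero at the start; "torque": the same for the moment, N m; "width": finger opening in m.
Only numpy, scipy, OpenCV 4.12 (cv2) and the standard library are available. Lean on these libraries where they do the work, as an engineer would, in place of code of your own. Each camera call takes 0.05 s, during which the arm holds its last target.

### The job

The six-vaned mixer rotor on the balancing stand has a hidden heavy side. Turn the rotor well round by hand and let it roll to find that side: the stiff bearing stops it short of the bottom, on the side it came from, and equally short from the other side. Then turn the heavy side straight down and finish while holding the rotor there, still, in a firm grip, leaving everything else on the bench where it is.

Things in the scene. Friction and masses are not known exactly. Their poses are not given: they have to be found in the camera images.
- stand: fixed grey balancing stand; origin on the bench, 50 mm behind (-x of) the axle point, axes as the axle's. Base plate 180 x 150 mm, 14 mm thick. Its post (50 mm wide) and bearing housing (60 mm across) stand behind the rotor, 59 to 100 mm to -x of the axle point, up to 170 mm above the bench. Nothing stands over, beside or in front of the rotor
- axle (a point): the point on the rotor's level axle, midway along the vanes, 140 mm above the bench. x runs along the axle away from the stand's post (roughly away from the robot), z is up, y to the left; it does not turn with the rotor
- rotor (a joint): angle of the rotor about the axle's x axis (rad, any number of turns, right-hand rule: as it grows the top of the rotor moves towards -y); at 0 the marked vane points straight up. Its bearing is stiff: left free (at the start too) it rolls heavy side downward within 3 s, without swinging past, and stops short by an angle that differs each time but is equal on both sides. Nearer the bottom, and as near the top, it stays put
- vane (a point): middle of the marked vane's outer part, 68 mm from the axle (its z axis points outward). The aluminium rotor, 170 mm across, has six equal flat radial vanes 60 degrees apart, each 10 mm thick, 34 mm wide along the axle (-17 to +17 mm), from the hub (20 mm radius) to 85 mm radius. The marked one has a dark round spot on both faces by its tip. Pinch a vane's outer 30 mm near the top of the wheel
- disc (a point): centre of the round back disc of the rotor (46 mm radius, 17 to 45 mm to -x of the axle point). Inside it, at an angle that differs each time and has nothing to do with the mark, sits an unseen weight about 30 mm off the axle, turning the rotor with under 0.1 N m
- spare_rotor: another such rotor, loose, lying flat with vanes up, 170 mm across, 65 mm high (origin under its centre); not to be moved
- wrench: steel spanner, 150 mm long, lying flat at the stand's right (-y) side; not to be moved
- collar: steel shaft collar, 44 mm across, 16 mm high, lying at the stand's left (+y) side (origin under its centre); not to be moved
- screwdriver: screwdriver 190 mm long, lying on the bench; not to be moved
- beaker: glass beaker, 80 mm across, 90 mm high (origin under its centre); not to be moved
- jar: white jar, 60 mm across, 75 mm high (origin under its centre); not to be moved
- carton: small cardboard box 90 x 70 x 50 mm high (origin under its centre); not to be moved
Mind the look-alikes: they are no part of the job. Leave any pink look-alike of the stand alone.

How it is judged:
On the way:
1. the rotor is turned by hand, at least 25 degrees away from its first angle (distance of slug_c0 from where it was at the start of the episode above 0.013 m and contact force between the fingers and rotor above 0.5 N), for 0.1 s.
At the end, for the whole second after the job is handed in: the rotor's hidden heavy side points straight down within 12 degrees, the rotor is still (under 0.1 rad/s), and the gripper's fingers hold it with more than 5 N, through the last second (z of slug_c0 in the frame of axle below -0.02934 m and contact force between the fingers and rotor above 5 N and angular speed of rotor below 0.1 rad/s); the arm keeps its last pose, push and grip.
It fails at once if a loose thing on the bench other than the rotor on the stand is moved by more than 25 mm (distance of any of spare_rotor, wrench, collar, screwdriver, beaker, jar, carton from where it was at the start of the episode above 0.025 m).
It also fails if it takes over 72 s, if anything falls off the work surface, if the arm or the gripper's body presses on something with over 40 N, if the wrist force passes 120 N, or if a joint passes its speed limit or range.

## Working session

There is one attempt and no reset: what is moved stays moved. The work goes in short steps, Python scripts to look and compute and a tool call to move; the robot and the scene stay as the last step left them, time stands still between calls to the robot, and variables do not carry over. Pictures are saved under pics/ and viewed, and the job is handed in when it is done.

Besides the shell and the picture viewer there is one more tool, called after ">>>" by a JSON object that holds its "name" and its "arguments". arm_command: Moves the arm, as the interface text tells. Its arguments: {"type":"object","properties":{"increments":{"type":"array","items":{"type":"object","properties":{"gripper":{"type":"number"},"dx":{"type":"number"},"dy":{"type":"number"},"dz":{"type":"number"},"spin":{"type":"number"}}}},"grip_force":{"type":"number"}},"required":["increments"]}

```bash
mkdir -p pics; python3 - <<'E'
from bench import read_state, cams, job, r
import cv2
print(read_state(), r.grasp_offset)
for n in("side","top"):
    im=cams.camera(n); cv2.imwrite(f"pics/{n}0.png",im[:,:,::-1]); print(n,cams.camera_info(n))
E
```

```text
{'time': 0.0, 'joint_positions': array([-1.29458587,  0.33286641, -0.06472755,  1.46093677,  0.0216051 ,
        1.34994973, -0.08850995]), 'joint_vel': array([-0.00251621, -0.00033719,  0.00073281,  0.00184129, -0.00156502,
        0.00149462,  0.00239154]), 'joint_torque': array([ 5.21262536e-04, -6.23270917e+01,  2.49609986e-02, -3.89883149e+01,
       -6.13612938e-02,  3.99547513e-02,  1.01429650e-04]), 'ee_pos': array([0.18386378, 0.59692064, 0.22175962]), 'eef_rot': array([ 1.48831131e-01,  9.88862356e-01, -7.28169289e-04, -7.61553183e-05]), 'ft_force': array([-0.58808556, -0.74659813, -0.52596319]), 'torque': array([-0.00472407, -0.04229979, -0.03483529]), 'width': 0.0871711658342075} 0.0187
side {'K': array([[515.03165732,   0.        , 286.01398233],
       [  0.        , 515.03165732, 208.48482342],
       [  0.        ,   0.        ,   1.        ]]), 'rvec': array([ 2.01614206, -0.81149772,  0.46007493]), 'tvec': array([-0.36167934,  0.29763722,  1.37671039])}
top {'K': array([[414.20160376,   0.        , 278.35152678],
       [  0.        , 414.20160376, 211.35988907],
       [  0.        ,   0.        ,   1.        ]]), 'rvec': array([ 2.17799078, -2.20757468,  0.06517629]), 'tvec': array([0.01245822, 0.50065064, 1.17703324])}
```

View pics/side0.png

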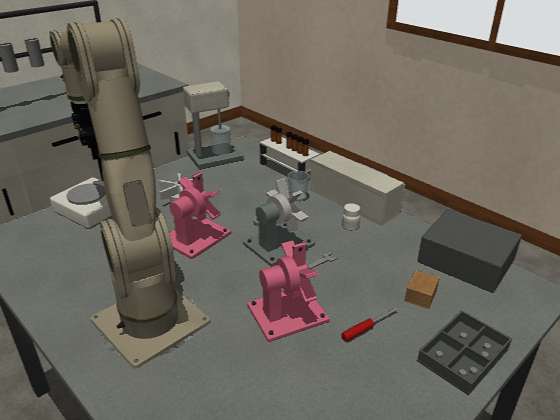

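View pics/top0.png

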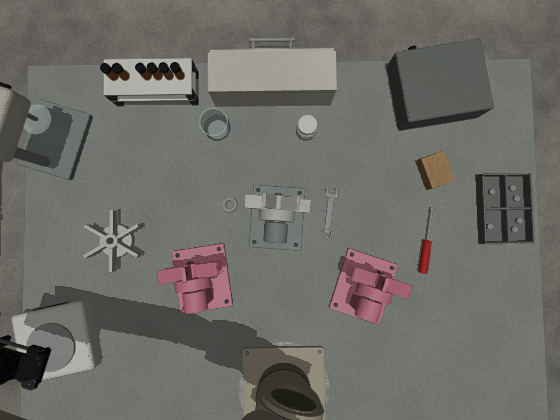

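```bash
cat > h.py <<'E'
import numpy as np, cv2
from bench import read_state, cams, job, r
def cam(n):
    i=cams.camera_info(n); R=cv2.Rodrigues(i['rvec'])[0]; return i['K'],R,i['tvec']
def ray(n,u,v):
    K,R,t=cam(n); d=R.T@np.linalg.inv(K)@np.array([u,v,1.]); return -R.T@t,d/np.linalg.norm(d)
def onz(n,u,v,z):
    c,d=ray(n,u,v); return c+d*(z-c[2])/d[2]
def proj(n,P):
    K,R,t=cam(n); i=cams.camera_info(n)
    return cv2.projectPoints(np.atleast_2d(np.array(P,float)),i['rvec'],i['tvec'],K,None)[0][:,0]
def shot(n,name,box,s):
    im=cams.camera(n); cv2.imwrite(f"pics/{name}_raw.png",im[:,:,::-1])
    x0,y0,x1,y1=box; c=cv2.resize(im[y0:y1,x0:x1,::-1],None,fx=s,fy=s,interpolation=cv2.INTER_CUBIC)
    cv2.imwrite(f"pics/{name}.png",c); return im
E
python3 - <<'E'
from h import *
for n in("side","top"): print(n,ray(n,280,210))
im=cv2.imread("pics/side0.png"); cv2.imwrite("pics/s1.png",cv2.resize(im[150:280,220:350],None,fx=4.5,fy=4.5,interpolation=cv2.INTER_CUBIC))
im=cv2.imread("pics/top0.png"); cv2.imwrite("pics/t1.png",cv2.resize(im[170:265,230:350],None,fx=6,fy=6,interpolation=cv2.INTER_CUBIC))
E
```

```text
side (array([-0.44697535, -0.96252048,  0.99423272]), array([ 0.58296778,  0.60757882, -0.53944095]))
top (array([0.43190796, 0.00805787, 1.20399506]), array([ 0.06101924, -0.00600002, -0.99811856]))
```

View pics/s1.png

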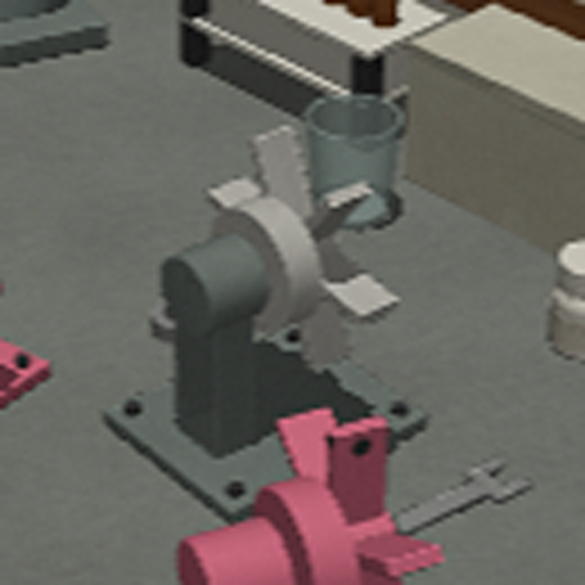

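View pics/t1.png

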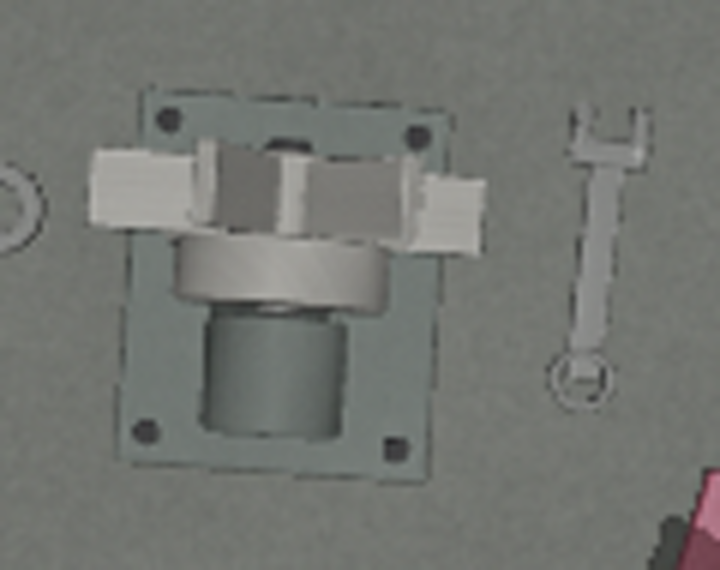

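```bash
python3 - <<'E'
from h import *
P=[onz("top",230+u/6-.4,170+v/6-.4,.014) for u,v in [(145,90),(452,115),(428,482),(120,460)]]
for p in P: print(p.round(4))
for i in range(4): print(np.linalg.norm(P[i]-P[(i+1)%4]))
c=np.mean(P,0); f=(P[0]+P[1]-P[2]-P[3]); yaw=np.arctan2(f[1],f[0]); print(c,np.degrees(yaw))
E
```

```text
[0.5792 0.0757 0.014 ]
[ 0.5651 -0.0719  0.014 ]
[ 0.3893 -0.0574  0.014 ]
[0.4018 0.0894 0.014 ]
0.1482490507156211
0.1763592972398321
0.14734638127171476
0.17791032409796825
[0.48385074 0.00892059 0.014     ] -4.566342225610521
```

```bash
cat >> h.py <<'E'
YAW=np.radians(-4.6); A=np.array([.534,.005,.14])
ex=np.array([np.cos(YAW),np.sin(YAW),0]); ey=np.array([-np.sin(YAW),np.cos(YAW),0])
def W(x,y,z): return A+ex*x+ey*y+np.array([0,0,z])   # axle frame -> world
def toyz(n,u,v,x):   # ray onto plane axle-x = x -> (y,z)
    c,d=ray(n,u,v); s=(x-(c-A)@ex)/(d@ex); p=c+s*d-A; return np.array([p@ey,p[2]])
E
python3 - <<'E'
from h import *
im=cv2.imread("pics/top0.png"); s=6; o=(230,170)
pt=[W(x,y,.046) for x in(-.017,-.045) for y in (0,)]+[W(x,0,.0) for x in (.0,)]+[W(x,y,.0) for x in(-.059,-.1) for y in(.03,-.03)]
pt+=[W(x,y,-.126) for x in(-.14,.04) for y in(.075,-.075)]
pt+=[W(x,0,.085) for x in(-.017,.017)]
c=cv2.resize(im[170:265,230:350],None,fx=s,fy=s,interpolation=cv2.INTER_CUBIC)
for u,v in proj("top",pt): cv2.circle(c,(int((u-230+.5)*s),int((v-170+.5)*s)),3,(0,0,255),-1)
cv2.imwrite("pics/t2.png",c)
im=cv2.imread("pics/side0.png"); s=4.5
c=cv2.resize(im[150:280,220:350],None,fx=s,fy=s,interpolation=cv2.INTER_CUBIC)
a=np.linspace(0,2*np.pi,25)
pt+=[W(-.045,.046*np.sin(t),.046*np.cos(t)) for t in a]
pt+=[W(-.1,.03*np.sin(t),.03*np.cos(t)) for t in a]
pt+=[W(-.017,.085*np.sin(t),.085*np.cos(t)) for t in a]
for u,v in proj("side",pt): cv2.circle(c,(int((u-220+.5)*s),int((v-150+.5)*s)),2,(0,0,255),-1)
cv2.imwrite("pics/s2.png",c)
E
```

```text
(no output)
```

View pics/s2.png

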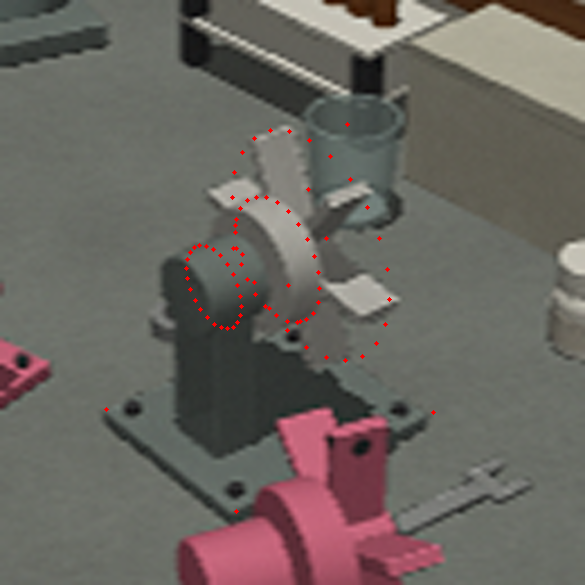

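View pics/t2.png

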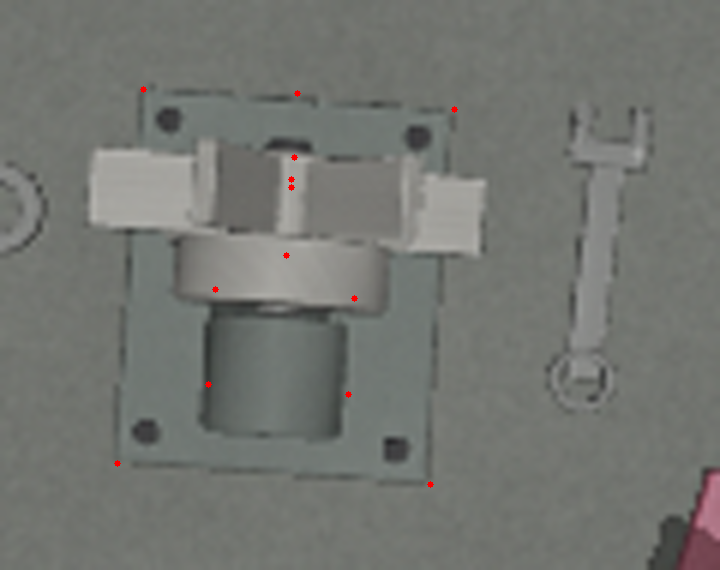

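```bash
sed -i 's/A=np.array(\[.534,.005,.14\])/A=np.array([.510,.0069,.14])/' h.py
cat > ov.py <<'E'
from h import *
def ov(tag,th=None,top="pics/top0.png",side="pics/side0.png"):
    a=np.linspace(0,2*np.pi,37)
    pts=[W(x,.046*np.sin(t),.046*np.cos(t)) for t in a for x in(-.045,)]+[W(-.1,.03*np.sin(t),.03*np.cos(t)) for t in a]+[W(-.017,.085*np.sin(t),.085*np.cos(t)) for t in a]
    for n,f,(x0,y0,x1,y1),s in(("top",top,(230,170,350,265),6),("side",side,(240,160,330,280),5)):
        im=cv2.imread(f); c=cv2.resize(im[y0:y1,x0:x1],None,fx=s,fy=s,interpolation=cv2.INTER_CUBIC)
        P=pts+([W(-.017,0,.085),W(.017,0,.085)] if n=="top" else [])
        for u,v in proj(n,P): cv2.circle(c,(int((u-x0+.5)*s),int((v-y0+.5)*s)),1,(0,0,255),-1)
        cv2.imwrite(f"pics/{tag}_{n}.png",c)
E
python3 -c "
from ov import *; ov('o1')"
```

```text
(no output)
```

View pics/o1_top.png

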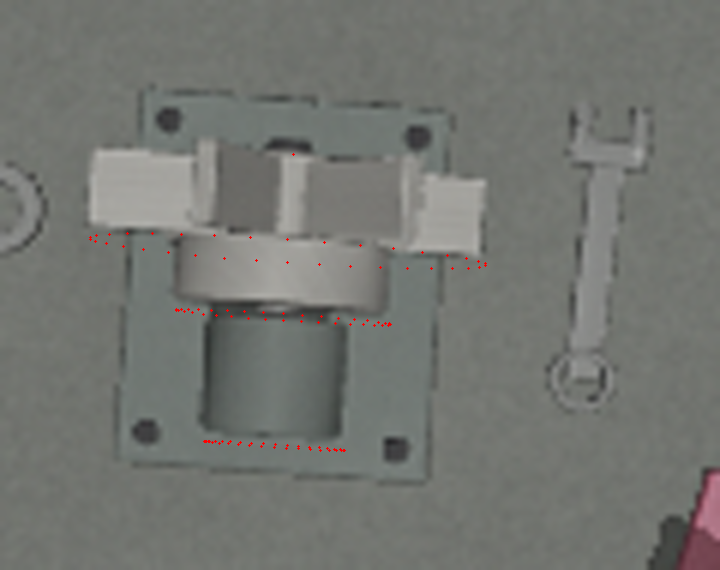

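View pics/o1_side.png

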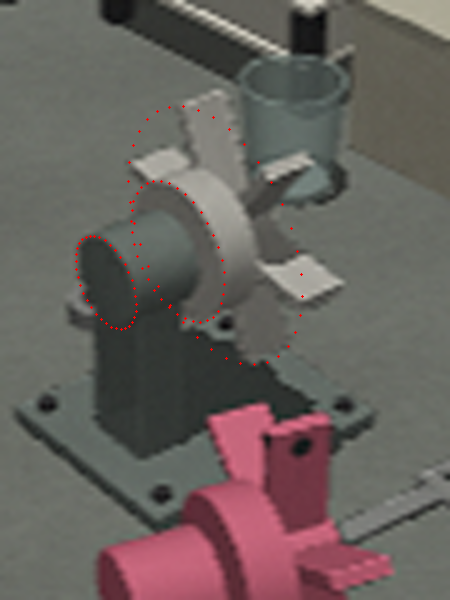

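```bash
sed -i 's/A=np.array(\[.510,.0069,.14\])/A=np.array([.5135,.0066,.14])/' h.py
cat >> h.py <<'E'
def topy(u,v,z):
    p=onz("top",u,v,A[2]+z)-A; return p@ex,p@ey
E
python3 - <<'E'
from h import *
for x,y in((199,180),(216,180),(403,185),(420,185),(90,190),(487,215)):
    print(np.round(topy(230+x/6-.4,170+y/6-.4,.072 if 100<x<450 else 0),4))
im=cv2.imread("pics/top0.png",0)
print(im[200,240:318]); print(im[202,240:318])
# plan approach
s=read_state(); p=s['ee_pos']; 
psi=np.degrees(2*np.arctan2(s['eef_rot'][1],s['eef_rot'][0]))-90
print(p,psi)
tgt=W(0,.036,0); print("target",tgt, "psi",np.degrees(YAW))
r0=np.hypot(p[0],p[1]); a0=np.arctan2(p[1],p[0]); r1=np.hypot(tgt[0],tgt[1]); a1=np.arctan2(tgt[1],tgt[0])
cur=p.copy(); ps=psi; N=16
ps1=np.degrees(YAW)
for k in range(1,N+1):
    f=k/N; rr=r0+(r1-r0)*f; aa=a0+(a1-a0)*f; z=p[2]+(.28-p[2])*min(1,f*3)
    q=np.array([rr*np.cos(aa),rr*np.sin(aa),z]); d=q-cur
    t=np.radians(ps); X=np.array([-np.sin(t),np.cos(t),0]);Y=np.array([np.cos(t),np.sin(t),0])
    print(np.round([d@X,d@Y,-d[2],(psi-ps1)/N],4)); cur=q; ps-=(psi-ps1)/N
E
```

```text
[0.0017 0.0368]
[0.0022 0.03  ]
[ 0.0052 -0.0448]
[ 0.0056 -0.0516]
[0.0003 0.0863]
[ 0.001  -0.0845]
[114 114 114 114 120 166 161 161 161 160 161 160 160 162 161 161 162 162
 163 162 163 160 135 145 148 153  99 101 104 104 103 105 106 104 105 103
 114 162 160 159 153 119 120 120 122 121 120 121 120 120 121 120 121 120
 120 119 126 161 141 136 139 163 162 161 162 162 162 161 163 168 165 115
 114 111 114 115 113 114]
[113 113 115 110 103 168 162 162 163 163 163 164 164 164 164 165 165 164
 164 166 166 165 148 146 148 136 101 104 104 104 104 105 106 106 104 107
 128 163 161 155 133 119 119 119 120 120 122 119 119 119 118 119 119 118
 117 117 122 157 139 135 139 163 162 162 162 162 162 163 162 161 140 114
 116 114 115 115 115 115]
[0.18388606 0.59697972 0.22183857] 72.88192190877186
target [0.51638716 0.04248404 0.14      ] psi -4.6000000000000005
[-0.0459 -0.0084 -0.0109  4.8426]
[-0.0455 -0.0079 -0.0109  4.8426]
[-0.0451 -0.0074 -0.0109  4.8426]
[-0.0447 -0.007  -0.0109  4.8426]
[-0.0442 -0.0065 -0.0109  4.8426]
[-4.3800e-02 -6.1000e-03 -3.6000e-03  4.8426e+00]
[-0.0434 -0.0056 -0.      4.8426]
[-0.0429 -0.0052 -0.      4.8426]
[-4.2500e-02 -4.8000e-03 -0.0000e+00  4.8426e+00]
[-4.2000e-02 -4.4000e-03 -0.0000e+00  4.8426e+00]
[-4.1600e-02 -4.0000e-03 -0.0000e+00  4.8426e+00]
[-4.1100e-02 -3.6000e-03 -0.0000e+00  4.8426e+00]
[-4.0700e-02 -3.2000e-03 -0.0000e+00  4.8426e+00]
[-4.0200e-02 -2.9000e-03 -0.0000e+00  4.8426e+00]
[-3.9700e-02 -2.5000e-03 -0.0000e+00  4.8426e+00]
[-3.9300e-02 -2.2000e-03 -0.0000e+00  4.8426e+00]
```

>>> {"name": "arm_command", "arguments": {"increments": [{"gripper":70,"dx":-0.045,"dy":-0.008,"dz":-0.011,"spin":5},{"gripper":70,"dx":-0.045,"dy":-0.008,"dz":-0.011,"spin":5},{"gripper":70,"dx":-0.045,"dy":-0.008,"dz":-0.011,"spin":5},{"gripper":70,"dx":-0.045,"dy":-0.007,"dz":-0.011,"spin":5},{"gripper":70,"dx":-0.045,"dy":-0.007,"dz":-0.011,"spin":5},{"gripper":70,"dx":-0.045,"dy":-0.006,"dz":-0.011,"spin":5},{"gripper":70,"dx":-0.045,"dy":-0.006,"dz":0,"spin":5},{"gripper":70,"dx":-0.045,"dy":-0.005,"dz":0,"spin":5}], "grip_force": 20}}

```text
time: 1.1
ee_pos: [0.4457, 0.3502, 0.2883]
eef_rot: [0.479, 0.878, -0.0, -0.0]
ft_force: [1.0, 0.3, -0.0]
width: 0.061
```

```bash
cat > plan.py <<'E'
from h import *
def plan(tgt,N,ps1=-4.6):
    s=read_state(); p=s['ee_pos']; psi=np.degrees(2*np.arctan2(s['eef_rot'][1],s['eef_rot'][0]))-90
    psi=(psi+180)%360-180
    print('t',s['time'],p.round(4),'psi',psi.round(2),'axle',np.round([(p-A)@ex,(p-A)@ey,p[2]-.14],4),'w',s['width'],'F',s['ft_force'].round(2))
    r0=np.hypot(p[0],p[1]); a0=np.arctan2(p[1],p[0]); r1=np.hypot(tgt[0],tgt[1]); a1=np.arctan2(tgt[1],tgt[0])
    cur=p.copy(); ps=psi
    for k in range(1,N+1):
        f=k/N; rr=r0+(r1-r0)*f; aa=a0+(a1-a0)*f
        q=np.array([rr*np.cos(aa),rr*np.sin(aa),p[2]+(tgt[2]-p[2])*f]); d=q-cur
        t=np.radians(ps); X=np.array([-np.sin(t),np.cos(t),0]);Y=np.array([np.cos(t),np.sin(t),0])
        print(np.round([d@X,d@Y,-d[2],(psi-ps1)/N],4).tolist()); cur=q; ps-=(psi-ps1)/N
E
python3 -c "
from plan import *; plan(W(0,-.042,.14),8)"
```

```text
t 1.1 [0.4457 0.3502 0.2883] psi 32.71 axle [-0.0951  0.337   0.1483] w 0.061003394102359824 F [ 0.97  0.32 -0.01]
[-0.052, -0.0044, 0.001, 4.6638]
[-0.0513, -0.0049, 0.001, 4.6638]
[-0.0506, -0.0055, 0.001, 4.6638]
[-0.0499, -0.006, 0.001, 4.6638]
[-0.0492, -0.0066, 0.001, 4.6638]
[-0.0485, -0.0071, 0.001, 4.6638]
[-0.0478, -0.0076, 0.001, 4.6638]
[-0.0471, -0.0081, 0.001, 4.6638]
```

>>> {"name": "arm_command", "arguments": {"increments": [{"gripper":70,"dx":-0.051,"dy":-0.005,"dz":0.001,"spin":4.7},{"gripper":70,"dx":-0.051,"dy":-0.005,"dz":0.001,"spin":4.7},{"gripper":70,"dx":-0.05,"dy":-0.005,"dz":0.001,"spin":4.6},{"gripper":70,"dx":-0.05,"dy":-0.006,"dz":0.001,"spin":4.6},{"gripper":70,"dx":-0.049,"dy":-0.007,"dz":0.001,"spin":4.6},{"gripper":70,"dx":-0.048,"dy":-0.007,"dz":0.001,"spin":4.6},{"gripper":70,"dx":-0.048,"dy":-0.008,"dz":0.001,"spin":4.6},{"gripper":70,"dx":-0.03,"dy":-0.006,"dz":0.001,"spin":2}]}}

```text
time: 2.1
ee_pos: [0.5105, -0.0171, 0.2803]
eef_rot: [0.718, 0.696, -0.0, -0.0]
ft_force: [0.1, 0.3, 0.5]
width: 0.061
```

```bash
python3 -c "
from plan import *; plan(W(0,-.042,.14),1)"
```

```text
t 2.1 [ 0.5105 -0.0171  0.2803] psi -1.72 axle [-0.001  -0.0239  0.1403] w 0.06098318560183382 F [0.12 0.28 0.46]
[-0.0182, 0.0001, 0.0003, 2.8768]
```

>>> {"name": "arm_command", "arguments": {"increments": [{"gripper":70,"dx":-0.018,"dy":0,"dz":0,"spin":2.9},{"gripper":70,"dz":0.03},{"gripper":70,"dz":0.03},{"gripper":70,"dz":0.03},{"gripper":70,"dz":0.01},{"gripper":0},{"gripper":0},{"gripper":0}], "grip_force": 20}}

```text
validation failed for argument at $.in...
```

```bash
python3 -c "
from plan import *; plan(W(0,-.042,.04),1)
shot('side','a1',(240,130,350,250),5); shot('top','a2',(230,150,350,265),5)"
```

```text
t 2.1 [ 0.5105 -0.0171  0.2803] psi -1.72 axle [-0.001  -0.0239  0.1403] w 0.06098318560183382 F [0.12 0.28 0.46]
[-0.0182, 0.0001, 0.1003, 2.8768]
```

View pics/a1.png

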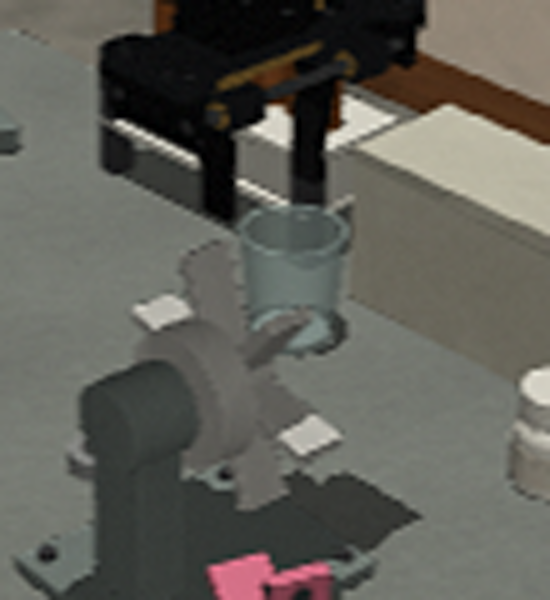

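View pics/a2.png

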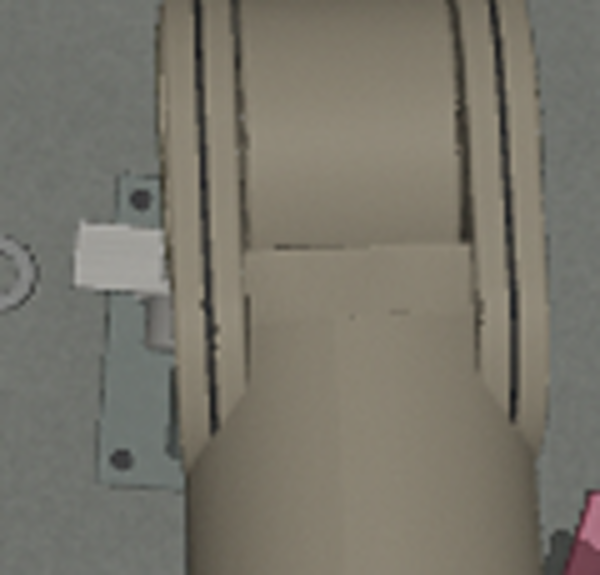

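>>> {"name": "arm_command", "arguments": {"increments": [{"gripper":70,"dx":-0.018,"dy":0,"dz":0,"spin":2.9},{"gripper":70,"dx":0,"dy":0,"dz":0.03,"spin":0},{"gripper":70,"dx":0,"dy":0,"dz":0.03,"spin":0},{"gripper":70,"dx":0,"dy":0,"dz":0.03,"spin":0},{"gripper":70,"dx":0,"dy":0,"dz":0.01,"spin":0},{"gripper":0,"dx":0,"dy":0,"dz":0,"spin":0},{"gripper":0,"dx":0,"dy":0,"dz":0,"spin":0},{"gripper":0,"dx":0,"dy":0,"dz":0,"spin":0}], "grip_force": 20}}

```text
time: 3.2
ee_pos: [0.5111, -0.0326, 0.1815]
eef_rot: [0.734, 0.679, 0.001, 0.0]
ft_force: [0.0, 0.4, -0.3]
width: 0.0387
```

```bash
python3 -c "
from plan import *; plan(W(0,-.042,.04),1)
shot('side','a3',(240,130,350,250),5)"
```

```text
t 3.2 [ 0.5111 -0.0326  0.1815] psi -4.42 axle [ 0.0008 -0.0393  0.0415] w 0.038653443881546214 F [ 0.03  0.37 -0.28]
[-0.0027, -0.0008, 0.0015, 0.1837]
```

View pics/a3.png

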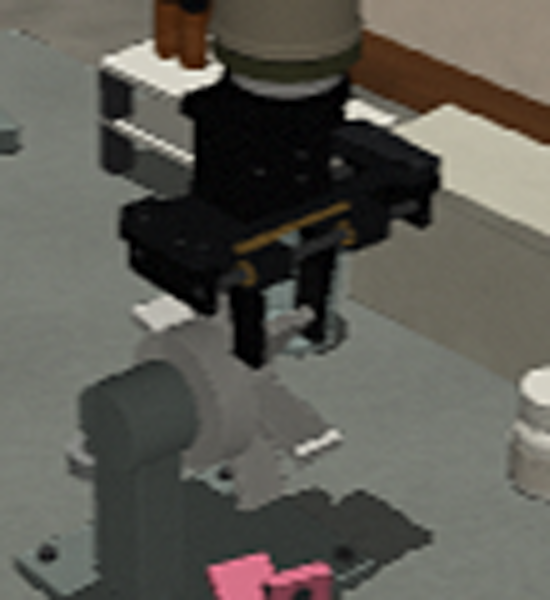

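>>> {"name": "arm_command", "arguments": {"increments": [{"gripper":0,"dx":0,"dy":0,"dz":0,"spin":0},{"gripper":0,"dx":0,"dy":0,"dz":0,"spin":0},{"gripper":0,"dx":0.006,"dy":0,"dz":-0.0038,"spin":0},{"gripper":0,"dx":0.0065,"dy":0,"dz":-0.0034,"spin":0},{"gripper":0,"dx":0.007,"dy":0,"dz":-0.0026,"spin":0},{"gripper":0,"dx":0.0073,"dy":0,"dz":-0.002,"spin":0},{"gripper":0,"dx":0.0075,"dy":0,"dz":-0.0012,"spin":0},{"gripper":0,"dx":0.0075,"dy":0,"dz":-0.0004,"spin":0}], "grip_force": 20}}

```text
time: 4.25
ee_pos: [0.5144, 0.0079, 0.1948]
eef_rot: [0.734, 0.679, 0.0, 0.001]
ft_force: [2.4, -5.1, 6.3]
width: 0.0341
```

```bash
python3 -c "
from plan import *; plan(W(0,0,.053),1)
shot('side','a4',(240,130,350,250),5)"
```

```text
t 4.25 [0.5144 0.0079 0.1948] psi -4.49 axle [0.0008 0.0013 0.0548] w 0.03411132952700727 F [ 2.41 -5.1   6.33]
[-0.0013, -0.0008, 0.0018, 0.1064]
```

View pics/a4.png

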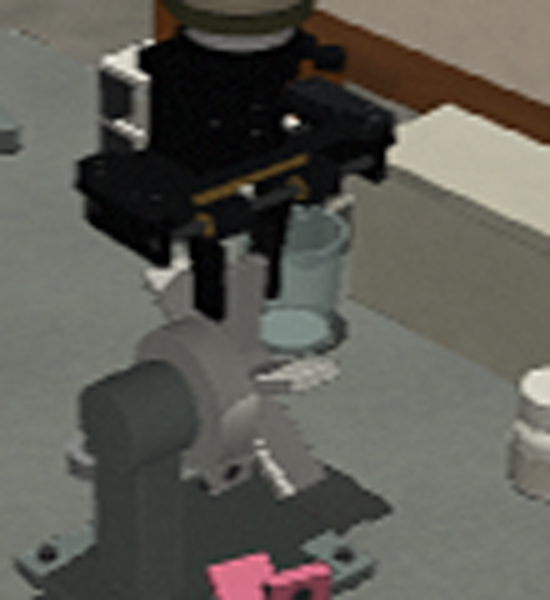

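>>> {"name": "arm_command", "arguments": {"increments": [{"gripper":0,"dx":0.009,"dy":0,"dz":0.0015,"spin":0},{"gripper":0,"dx":0.009,"dy":0,"dz":0.002,"spin":0},{"gripper":0,"dx":0.0087,"dy":0,"dz":0.003,"spin":0},{"gripper":0,"dx":0.0082,"dy":0,"dz":0.0039,"spin":0},{"gripper":0,"dx":0.0077,"dy":0,"dz":0.0049,"spin":0},{"gripper":0,"dx":0.007,"dy":0,"dz":0.0059,"spin":0},{"gripper":0,"dx":0.0062,"dy":0,"dz":0.0066,"spin":0},{"gripper":0,"dx":0.0053,"dy":0,"dz":0.007,"spin":0}]}}

```text
time: 5.3
ee_pos: [0.5199, 0.0705, 0.16]
eef_rot: [0.734, 0.679, 0.001, 0.001]
ft_force: [4.9, -2.2, 4.0]
width: 0.034
```

```bash
python3 -c "
from plan import *; plan(W(0,0,.053),1)
shot('side','a5',(240,130,350,250),5)"
```

```text
t 5.3 [0.5199 0.0705 0.16  ] psi -4.41 axle [0.0012 0.0642 0.02  ] w 0.03395483324182802 F [ 4.89 -2.22  4.03]
[-0.0642, -0.0014, -0.033, 0.1915]
```

View pics/a5.png

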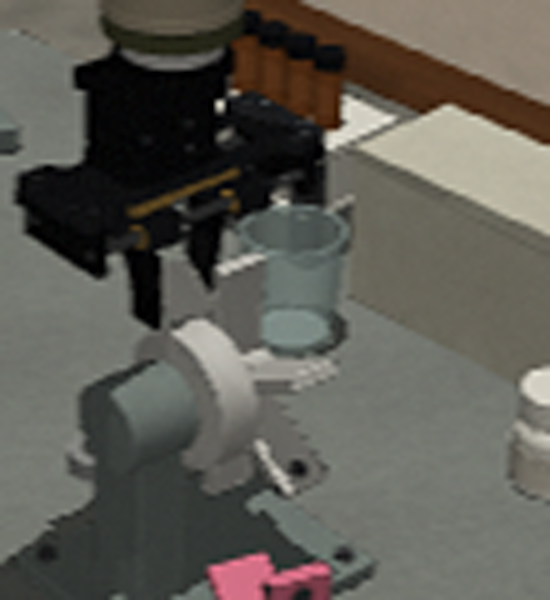

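>>> {"name": "arm_command", "arguments": {"increments": [{"gripper":75,"dx":0,"dy":0,"dz":0,"spin":0},{"gripper":75,"dx":0,"dy":0,"dz":0,"spin":0},{"gripper":75,"dx":0,"dy":0,"dz":0,"spin":0},{"gripper":75,"dx":0,"dy":0,"dz":-0.04,"spin":0},{"gripper":75,"dx":0,"dy":0,"dz":-0.05,"spin":0},{"gripper":75,"dx":0.04,"dy":0,"dz":0,"spin":0},{"gripper":75,"dx":0.05,"dy":0,"dz":0,"spin":0},{"gripper":75,"dx":0.05,"dy":0,"dz":0,"spin":0}]}}

```text
time: 6.35
ee_pos: [0.5291, 0.2109, 0.2493]
eef_rot: [0.734, 0.679, 0.0, -0.0]
ft_force: [1.0, 0.3, 0.2]
width: 0.0649
```

>>> {"name": "arm_command", "arguments": {"increments": [{"gripper":75,"dx":0.04,"dy":0,"dz":0,"spin":0},{"gripper":75,"dx":0,"dy":0,"dz":0,"spin":0},{"gripper":75,"dx":0,"dy":0,"dz":0,"spin":0},{"gripper":75,"dx":0,"dy":0,"dz":0,"spin":0},{"gripper":75,"dx":0,"dy":0,"dz":0,"spin":0},{"gripper":75,"dx":0,"dy":0,"dz":0,"spin":0},{"gripper":75,"dx":0,"dy":0,"dz":0,"spin":0},{"gripper":75,"dx":0,"dy":0,"dz":0,"spin":0}]}}

```text
time: 7.35
ee_pos: [0.5323, 0.2494, 0.2492]
eef_rot: [0.734, 0.679, 0.0, -0.0]
ft_force: [0.0, 0.0, 0.7]
width: 0.0653
```

>>> {"name": "arm_command", "arguments": {"increments": [{"gripper":75,"dx":0,"dy":0,"dz":0,"spin":0},{"gripper":75,"dx":0,"dy":0,"dz":0,"spin":0},{"gripper":75,"dx":0,"dy":0,"dz":0,"spin":0},{"gripper":75,"dx":0,"dy":0,"dz":0,"spin":0},{"gripper":75,"dx":0,"dy":0,"dz":0,"spin":0},{"gripper":75,"dx":0,"dy":0,"dz":0,"spin":0},{"gripper":75,"dx":0,"dy":0,"dz":0,"spin":0},{"gripper":75,"dx":0,"dy":0,"dz":0,"spin":0}]}}

```text
time: 8.35
ee_pos: [0.5324, 0.2494, 0.2492]
eef_rot: [0.734, 0.679, 0.0, -0.0]
ft_force: [-0.3, -0.7, 0.5]
width: 0.0654
```

```bash
python3 -c "
from plan import *; plan(W(0,0,.053),1)
shot('side','b1',(240,130,350,250),5); shot('top','b2',(230,150,350,265),5)"
```

```text
t 8.35 [0.5324 0.2494 0.2492] psi -4.42 axle [-0.0007  0.2435  0.1092] w 0.06537996456196278 F [-0.29 -0.73  0.5 ]
[-0.2435, -0.0001, 0.0562, 0.1803]
```

View pics/b1.png

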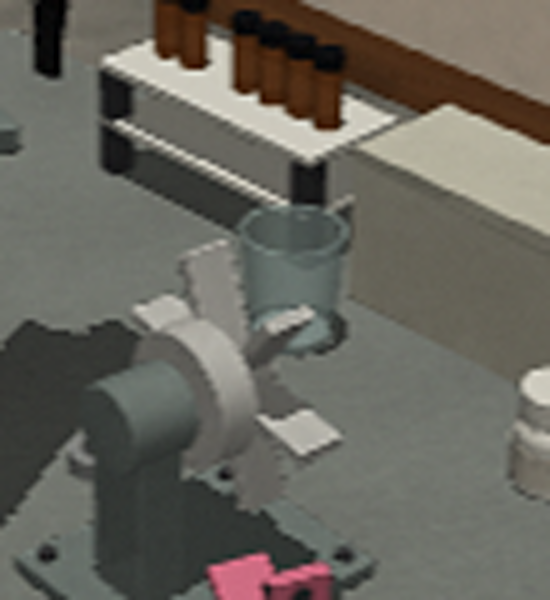

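View pics/b2.png

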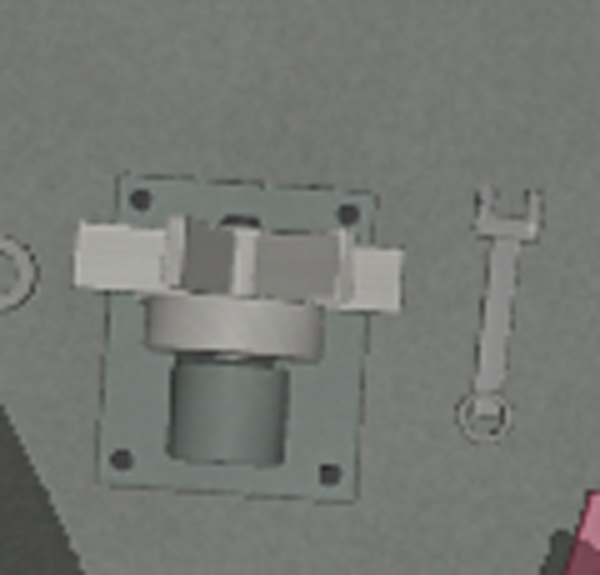

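>>> {"name": "arm_command", "arguments": {"increments": [{"gripper":70,"dx":-0.06,"dy":0,"dz":0,"spin":0},{"gripper":70,"dx":-0.06,"dy":0,"dz":0,"spin":0},{"gripper":70,"dx":-0.06,"dy":0,"dz":0,"spin":0},{"gripper":70,"dx":-0.0335,"dy":0,"dz":0,"spin":0},{"gripper":70,"dx":0,"dy":0,"dz":0.03,"spin":0},{"gripper":70,"dx":0,"dy":0,"dz":0.032,"spin":0},{"gripper":0,"dx":0,"dy":0,"dz":0,"spin":0},{"gripper":0,"dx":0,"dy":0,"dz":0,"spin":0}], "grip_force": 20}}

```text
time: 9.45
ee_pos: [0.5164, 0.0366, 0.1883]
eef_rot: [0.734, 0.679, 0.0, 0.0]
ft_force: [0.4, 0.3, 0.2]
width: 0.0483
```

>>> {"name": "arm_command", "arguments": {"increments": [{"gripper":0,"dx":0,"dy":0,"dz":0,"spin":0},{"gripper":0,"dx":0,"dy":0,"dz":0,"spin":0},{"gripper":0,"dx":0,"dy":0,"dz":0,"spin":0},{"gripper":0,"dx":0,"dy":0,"dz":0,"spin":0},{"gripper":0,"dx":-0.007,"dy":0,"dz":-0.0026,"spin":0},{"gripper":0,"dx":-0.0073,"dy":0,"dz":-0.002,"spin":0},{"gripper":0,"dx":-0.0075,"dy":0,"dz":-0.0012,"spin":0},{"gripper":0,"dx":-0.0075,"dy":0,"dz":-0.0004,"spin":0}]}}

```text
time: 10.45
ee_pos: [0.5144, 0.0081, 0.1933]
eef_rot: [0.734, 0.68, 0.001, 0.0]
ft_force: [8.6, 3.1, -6.7]
width: 0.0338
```

```bash
python3 -c "
from plan import *; plan(W(0,0,.053),1)
shot('side','c1',(240,130,350,250),5)"
```

```text
t 10.45 [0.5144 0.0081 0.1933] psi -4.37 axle [0.0008 0.0016 0.0533] w 0.033754071702399614 F [ 8.64  3.14 -6.65]
[-0.0016, -0.0008, 0.0003, 0.2312]
```

View pics/c1.png

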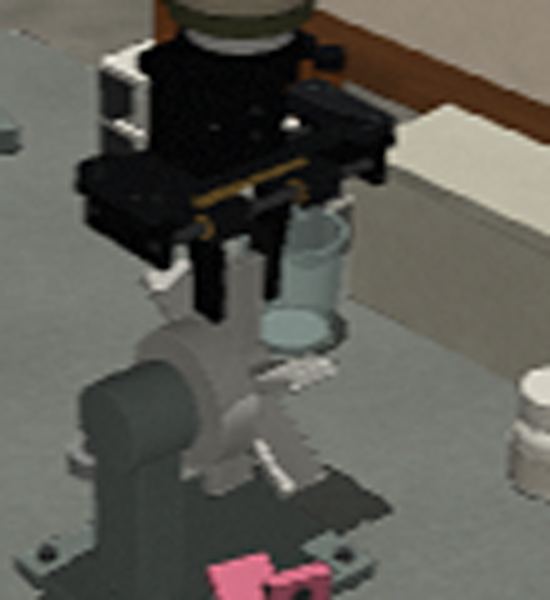

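>>> {"name": "arm_command", "arguments": {"increments": [{"gripper":0,"dx":-0.009,"dy":0,"dz":0.0006,"spin":0},{"gripper":0,"dx":-0.009,"dy":0,"dz":0.0017,"spin":0},{"gripper":0,"dx":-0.0087,"dy":0,"dz":0.0028,"spin":0},{"gripper":0,"dx":-0.0082,"dy":0,"dz":0.0039,"spin":0},{"gripper":0,"dx":-0.0077,"dy":0,"dz":0.0049,"spin":0},{"gripper":0,"dx":-0.007,"dy":0,"dz":0.0059,"spin":0},{"gripper":0,"dx":-0.0062,"dy":0,"dz":0.0066,"spin":0},{"gripper":0,"dx":-0.0053,"dy":0,"dz":0.007,"spin":0}]}}

```text
time: 11.5
ee_pos: [0.5093, -0.0523, 0.1599]
eef_rot: [0.733, 0.68, 0.001, -0.0]
ft_force: [3.9, 5.8, 0.4]
width: 0.0338
```

>>> {"name": "arm_command", "arguments": {"increments": [{"gripper":0,"dx":-0.004,"dy":0,"dz":0.0065,"spin":0},{"gripper":0,"dx":-0.003,"dy":0,"dz":0.007,"spin":0},{"gripper":0,"dx":0,"dy":0,"dz":0,"spin":0},{"gripper":0,"dx":0,"dy":0,"dz":0,"spin":0},{"gripper":0,"dx":0,"dy":0,"dz":0,"spin":0},{"gripper":0,"dx":0,"dy":0,"dz":0,"spin":0},{"gripper":0,"dx":0,"dy":0,"dz":0,"spin":0},{"gripper":0,"dx":0,"dy":0,"dz":0,"spin":0}]}}

```text
time: 12.5
ee_pos: [0.5086, -0.0594, 0.1464]
eef_rot: [0.734, 0.68, 0.001, -0.0]
ft_force: [3.4, 3.7, -0.2]
width: 0.0334
```

```bash
python3 -c "
from plan import *; plan(W(0,0,.053),1)
shot('side','c2',(240,130,350,250),5)"
```

```text
t 12.5 [ 0.5086 -0.0594  0.1464] psi -4.36 axle [ 0.0005 -0.0662  0.0064] w 0.033380362531378216 F [ 3.38  3.66 -0.21]
[0.0662, -0.0002, -0.0466, 0.2351]
```

View pics/c2.png

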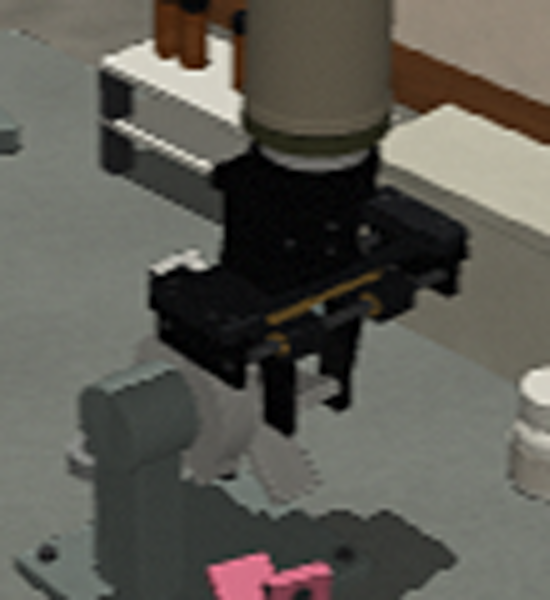

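>>> {"name": "arm_command", "arguments": {"increments": [{"gripper":75,"dx":0,"dy":0,"dz":0,"spin":0},{"gripper":75,"dx":0,"dy":0,"dz":0,"spin":0},{"gripper":75,"dx":0,"dy":0,"dz":0,"spin":0},{"gripper":75,"dx":0,"dy":0,"dz":-0.05,"spin":0},{"gripper":75,"dx":0,"dy":0,"dz":-0.055,"spin":0},{"gripper":75,"dx":0.05,"dy":0,"dz":0,"spin":0},{"gripper":75,"dx":0.06,"dy":0,"dz":0,"spin":0},{"gripper":75,"dx":0.06,"dy":0,"dz":0,"spin":0}]}}

```text
time: 13.55
ee_pos: [0.5214, 0.1104, 0.2516]
eef_rot: [0.734, 0.679, 0.0, -0.0]
ft_force: [-0.3, 0.5, 0.4]
width: 0.0653
```

>>> {"name": "arm_command", "arguments": {"increments": [{"gripper":75,"dx":0.06,"dy":0,"dz":0,"spin":0},{"gripper":75,"dx":0.06,"dy":0,"dz":0,"spin":0},{"gripper":75,"dx":0.02,"dy":0,"dz":0,"spin":0},{"gripper":75,"dx":0,"dy":0,"dz":0,"spin":0},{"gripper":75,"dx":0,"dy":0,"dz":0,"spin":0},{"gripper":75,"dx":0,"dy":0,"dz":0,"spin":0},{"gripper":75,"dx":0,"dy":0,"dz":0,"spin":0},{"gripper":75,"dx":0,"dy":0,"dz":0,"spin":0}]}}

```text
time: 14.55
ee_pos: [0.5324, 0.2481, 0.2516]
eef_rot: [0.734, 0.679, 0.0, -0.0]
ft_force: [-0.0, 0.1, 0.3]
width: 0.0653
```

>>> {"name": "arm_command", "arguments": {"increments": [{"gripper":75,"dx":0,"dy":0,"dz":0,"spin":0},{"gripper":75,"dx":0,"dy":0,"dz":0,"spin":0},{"gripper":75,"dx":0,"dy":0,"dz":0,"spin":0},{"gripper":75,"dx":0,"dy":0,"dz":0,"spin":0},{"gripper":75,"dx":0,"dy":0,"dz":0,"spin":0},{"gripper":75,"dx":0,"dy":0,"dz":0,"spin":0},{"gripper":75,"dx":0,"dy":0,"dz":0,"spin":0},{"gripper":75,"dx":0,"dy":0,"dz":0,"spin":0}]}}

```text
time: 15.55
ee_pos: [0.5323, 0.2485, 0.2514]
eef_rot: [0.734, 0.679, 0.0, -0.0]
ft_force: [-0.4, -0.2, 0.4]
width: 0.0654
```

```bash
python3 -c "
from plan import *; plan(W(0,0,.053),1)
shot('side','d1',(240,130,350,250),5); shot('top','d2',(230,150,350,265),5)"
```

```text
t 15.55 [0.5323 0.2485 0.2514] psi -4.42 axle [-0.0007  0.2426  0.1114] w 0.06536008072847849 F [-0.4  -0.21  0.43]
[-0.2426, -0.0001, 0.0584, 0.1776]
```

View pics/d1.png

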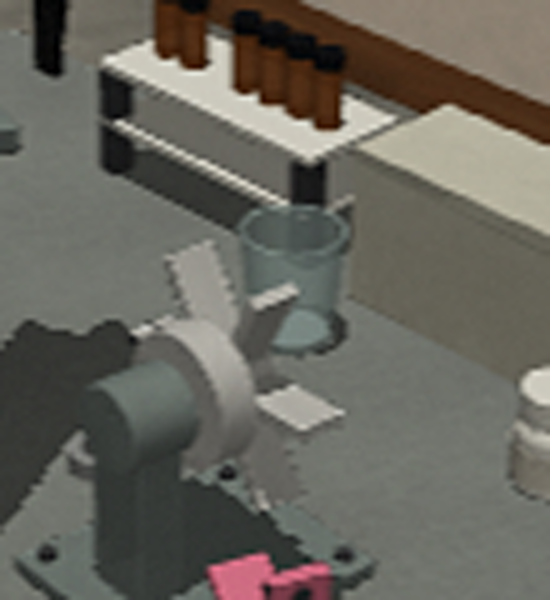

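View pics/d2.png

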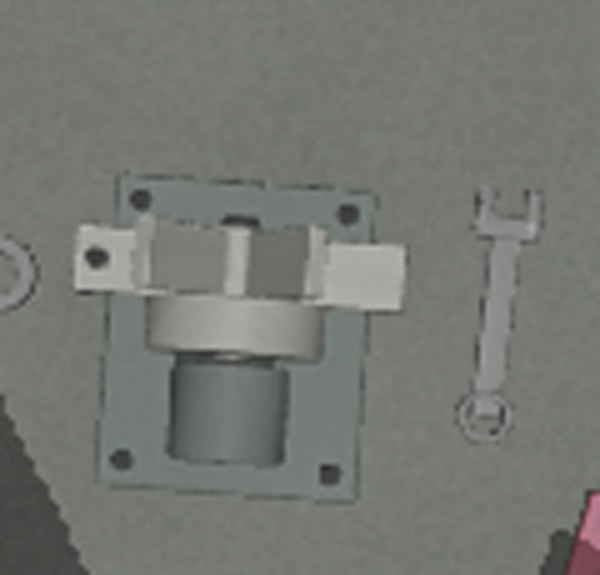

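```bash
python3 - <<'E'
from h import *
for f in("b2","d2"):
    im=cv2.imread(f"pics/{f}_raw.png",0).astype(int)
    for v in (198,200,202,204): print(f,v,im[v,252:276],im[v,288:306])
# mark centre in d2: crop (96,257)
u,v=230+96/5-.4,150+257/5-.4
for z in(-.006,0,.006): print(topy(u,v,z))
E
```

```text
b2 198 [164 164 163 163 165 165 165 165 165 166 165 150 149 154 155 100 104 105
 106 106 106 106 105 105] [127 127 126 127 127 126 127 125 124 130 164 146 138 106 122 120  98 117]
b2 200 [164 165 163 164 164 165 164 165 165 165 162 155 150 150 137 101 103 104
 106 106 107 106 106 104] [126 126 127 127 125 126 125 125 123 124 160 144 155 166 165 165 165 166]
b2 202 [167 167 167 167 168 168 167 168 169 167 145 158 152 152 127 104 104 106
 106 106 106 106 107 105] [124 125 125 125 123 122 123 124 123 123 145 142 151 167 165 165 165 165]
b2 204 [169 168 168 170 168 168 169 169 170 167 146 152 154 154 112 104 106 106
 106 107 107 107 108 108] [125 124 124 124 124 123 124 123 123 125 141 141 150 165 163 164 163 163]
d2 198 [165 164 165 165 165 149 142 143 116 122 121 122 122 122 122 123 123 123
 123 124 124 123 124 136] [111 110 108 112 158 153 147 106 140 138 130 126 111 112 124 121  91 106]
d2 200 [169 166 166 163 137 139 143 147 114 121 122 122 123 122 122 122 122 123
 123 123 123 123 123 143] [110 109 107 109 156 149 149 148 171 169 169 168 169 168 169 169 169 169]
d2 202 [169 166 167 166 143 139 146 159 113 122 124 123 124 124 123 124 126 124
 124 124 124 123 128 150] [108 107 109 134 153 148 155 150 171 168 169 169 168 168 169 169 169 169]
d2 204 [168 167 169 166 139 142 150 160 120 122 124 124 123 123 125 125 124 125
 125 126 126 125 126 145] [106 106 110 143 152 150 154 167 166 167 167 167 166 166 167 167 166 167]
(np.float64(0.0021854239205205497), np.float64(0.07596083690280828))
(np.float64(0.0017164597269413973), np.float64(0.07550634179559469))
(np.float64(0.001247495533362242), np.float64(0.07505184668838115))
```

```bash
python3 - <<'E'
from h import *
from scipy.optimize import brentq
for n,u,s in(("bL",266.0,1),("bR",297.5,-1),("dL",259.6,1),("dR",290.95,-1)):
    def g(p): 
        z=.085*np.cos(p)+.005*np.sin(p); return s*topy(u,202,z)[1]-(.085*np.sin(p)-.005*np.cos(p))
    print(n,-s*np.degrees(brentq(g,0,1.2)))
E
```

```text
bL -22.8367354731337
bR 36.76917578369267
dL -34.44562594250055
dR 24.676778149309133
```

>>> {"name": "arm_command", "arguments": {"increments": [{"gripper":70,"dx":-0.06,"dy":0,"dz":0,"spin":0},{"gripper":70,"dx":-0.06,"dy":0,"dz":0,"spin":0},{"gripper":70,"dx":-0.06,"dy":0,"dz":0,"spin":0},{"gripper":70,"dx":-0.06,"dy":0,"dz":0,"spin":0},{"gripper":70,"dx":-0.033,"dy":0,"dz":0,"spin":0},{"gripper":70,"dx":0,"dy":0,"dz":0.03,"spin":0},{"gripper":70,"dx":0,"dy":0,"dz":0.035,"spin":0},{"gripper":0,"dx":0,"dy":0,"dz":0,"spin":0}], "grip_force": 20}}

```text
time: 16.65
ee_pos: [0.5098, -0.0238, 0.1847]
eef_rot: [0.734, 0.679, -0.002, -0.001]
ft_force: [0.2, 0.4, 0.0]
width: 0.0562
```

>>> {"name": "arm_command", "arguments": {"increments": [{"gripper":0,"dx":0,"dy":0,"dz":0,"spin":0},{"gripper":0,"dx":0,"dy":0,"dz":0,"spin":0},{"gripper":0,"dx":0,"dy":0,"dz":0,"spin":0},{"gripper":0,"dx":0,"dy":0,"dz":0,"spin":0},{"gripper":0,"dx":0.007,"dy":0,"dz":-0.0026,"spin":0},{"gripper":0,"dx":0.0073,"dy":0,"dz":-0.0021,"spin":0},{"gripper":0,"dx":0.0074,"dy":0,"dz":-0.0014,"spin":0},{"gripper":0,"dx":0.0075,"dy":0,"dz":-0.0007,"spin":0}]}}

```text
time: 17.65
ee_pos: [0.5142, 0.0054, 0.1939]
eef_rot: [0.734, 0.679, 0.001, 0.001]
ft_force: [3.8, -4.0, 1.6]
width: 0.034
```

>>> {"name": "arm_command", "arguments": {"increments": [{"gripper":0,"dx":0,"dy":0,"dz":0,"spin":0},{"gripper":0,"dx":0,"dy":0,"dz":0,"spin":0},{"gripper":0,"dx":0,"dy":0,"dz":0,"spin":0},{"gripper":0,"dx":0,"dy":0,"dz":0,"spin":0},{"gripper":0,"dx":0,"dy":0,"dz":0,"spin":0},{"gripper":0,"dx":0,"dy":0,"dz":0,"spin":0},{"gripper":0,"dx":0,"dy":0,"dz":0,"spin":0},{"gripper":0,"dx":0,"dy":0,"dz":0,"spin":0}], "grip_force": 30}}

```text
time: 18.65
ee_pos: [0.5143, 0.0061, 0.1938]
eef_rot: [0.734, 0.679, 0.001, 0.0]
ft_force: [3.8, -3.0, 4.9]
width: 0.0336
```

```bash
python3 -c "
from plan import *; plan(W(0,-.0013,.0533),1)
shot('side','e1',(240,130,350,250),5); shot('top','e2',(230,150,350,265),5)"
```

```text
t 18.65 [0.5143 0.0061 0.1938] psi -4.4 axle [ 0.0008 -0.0005  0.0538] w 0.0336472617742841 F [ 3.82 -2.97  4.92]
[-0.0008, -0.0008, 0.0005, 0.2038]
```

View pics/e1.png

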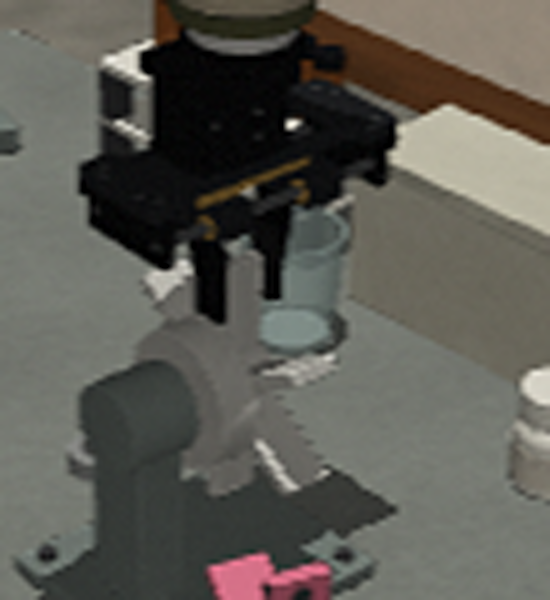

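View pics/e2.png

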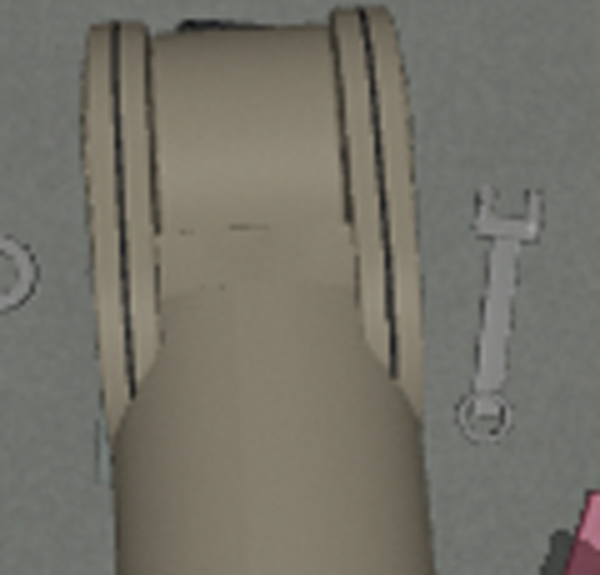

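```bash
python3 - <<'E'
from h import *
im=cv2.imread("pics/e1_raw.png"); cv2.imwrite("pics/e3.png",cv2.resize(im[190:235,270:315],None,fx=12,fy=12,interpolation=cv2.INTER_NEAREST))
for th in(1,):
  for k in(60,120):
    for x in(-.017,.017):
      for t in(-.005,.005):
        a=np.radians(th+k); P=W(x,-(.085*np.sin(a)+t*np.cos(a)),.085*np.cos(a)-t*np.sin(a))
        u,v=proj("side",P)[0]; print(k,x,t,np.round([(u-270+.5)*12,(v-190+.5)*12]))
E
```

```text
60 -0.017 -0.005 [346. 170.]
60 -0.017 0.005 [358. 208.]
60 0.017 -0.005 [449. 125.]
60 0.017 0.005 [461. 163.]
120 -0.017 -0.005 [347. 459.]
120 -0.017 0.005 [333. 478.]
120 0.017 -0.005 [447. 412.]
120 0.017 0.005 [433. 431.]
```

View pics/e3.png

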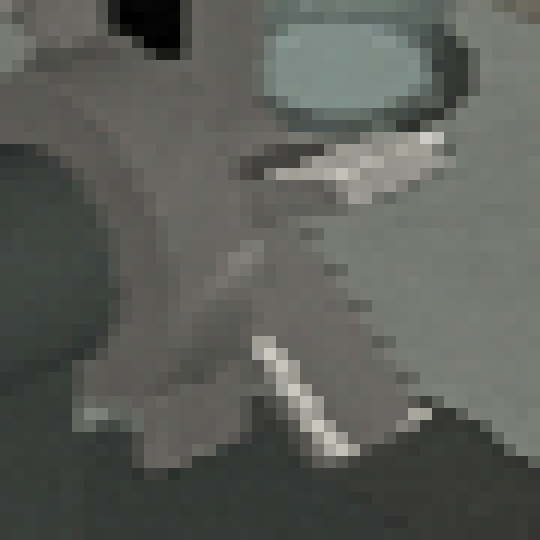

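```bash
python3 -c "
from h import *
s=read_state(); print(s['time'],s['width'],abs(s['joint_vel']).max()); print(job.close_job())"
```

```text
18.75 0.034014966291899075 0.0014782241274946789
the job is handed in; nothing more can be done
None
```

I turned the rotor's heavy side to straight down and handed the job in at 18.75 s, with the gripper still holding a vane. The hand-in gave no verdict.

- **Finding the heavy side:** I turned the rotor about 93° one way and let it roll, then about 95° the other way. Measured on the top camera, it came to rest with the marked vane at about -143° and at -95°. That puts the stop 24° short on each side and the bottom at a mark angle of about -119°. In the first rest position the mark itself was out of sight. I worked out its angle from the vane pattern and from where I had last seen it.
- **Final turn:** I gripped a vane by its two edges near the top of the wheel and carried it to about +1° from vertical. That vane is one of the unmarked ones; it stands at the top when the heavy side is down.
- **Last checks:**
  - The side picture showed the vane corners within about one pixel of where they should be, or about 2°.
  - The fingers were shut on the 34 mm vane, with the grip set to 30 N; I did not measure the actual finger force.
  - The arm was still.
- **What I could not check:** the arm hid the rotor from the top camera at the end, so only the side picture confirms the final angle. I kept clear of everything else on the bench, but checked none of it at the end beyond what shows in the last pictures.

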